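# Extend the sander's work-support arm by one hole and clamp it

### The job

Extend the roller support arm by one hole: press the red sprung button down, draw the tube out and let the button pop up by itself into the very next hole, the one in the yellow plate, not beyond it. Go by feel, with a light push, and never force the button against the edge of a hole. Then swing the green clamp lever down flat, and leave the other things on the bench alone.

Things in the scene. Friction and masses are not known exactly. Their poses are not given: they have to be found in the camera images.
- rail: Grey square rail bolted to the bench, 310 mm long, 47 mm wide, top face 64 mm above the bench; the 4 mm thick top has a 12 mm lengthwise slot and square windows (holes, 23 mm long). Origin: on the bench under its middle; x runs along the rail, the way the tube is drawn out, z up. The tube inside carries the red button and, past the rail's mouth, a grey roller.
- first_hole (a point): Centre of the first hole, in the rail's top face, where the button starts. The next hole is in the yellow index plate (68 mm long, 1.6 mm proud of the rail), which is bolted on anywhere such that its hole is 46 to 74 mm further along the rail's +x. Its place is not measured: it must be felt, or seen. A third, wrong hole is 120 mm from the first.
- button_grip (a point): Middle of the red button's grip: an upright knob 18 mm across, reaching 16 mm below and above this point; at the start its foot is 12 mm, its top 44 mm above the rail. It moves up and down in the tube and along the rail with it. Its shoulder, 20 mm long, sits in a hole with 1.5 mm play each way and must sink below the 4 mm wall to slide.
- button (a joint): How far the button is pressed, m: 0 up in a hole, 0.009 fully down; from 0.0055 it slides freely. A spring lifts it with 6 N (up) to 10 N (down). Let go away from a hole it rubs along under the wall (about 0.004) and stays there; over a hole it pops up by itself, if nothing holds it down.
- tube (a joint): How far the aluminium tube is drawn out, m: 0 at the start, growing along the rail's +x; 0.046 to 0.074 in the next hole. It drags with 2 to 4 N and is drawn by moving the button sideways. A button caught in a hole stops it dead, and is spoilt if it is pushed against the edge with more than 20 N.
- clamp_tip (a point): Free end of the green clamp lever, 66 mm from its pivot; the lever is 14 mm wide, 8 mm thick, with a 16 mm ball at this end. The pivot is over the rail's middle line at rail x = 125 mm, 74 mm above the bench. The lever leans up and towards the rail's +x and is pushed down to lie nearly level, pointing to +x.
- clamp (a joint): Angle of the green clamp lever, rad: 0 raised (54 degrees above level), 0.9 down against its stop (3 degrees above level, its top then about 80 mm above the bench). It stays where it is left; about 3 N at 25 mm from the pivot moves it.
- spare_knob: Bystander: blue spare knob, 24 mm wide, 36 mm tall; origin at its underside. Leave it alone.
- end_plug: Bystander: white square tube plug, 36 x 36 x 22 mm; origin at its underside. Leave it alone.
- spanner: Bystander: steel spanner lying flat; origin at its underside. Leave it alone.
- cup: Bystander: clear measuring cup, 76 mm wide, 85 mm tall; origin at its underside. Leave it alone.
- spray_can: Bystander: aluminium can, 60 mm wide, 150 mm tall; origin at its underside. Leave it alone.
- offcut: Bystander: wooden offcut, 90 x 45 x 30 mm; origin at its underside. Leave it alone.

How it is judged:
On the way, in this order (a step that is already met when the one before it is completed fails the run):
1. the button is pressed down and the tube is drawn out of the first hole (value of joint button above 0.003 m and value of joint tube above 0.008 m).
2. the button has popped up in the next hole (value of joint tube between 0.043 and 0.077 m and value of joint button below 0.0015 m), for 0.2 s.
3. the clamp lever is swung down (value of joint clamp above 0.8 rad), for 0.1 s.
At the end, for the whole second after the job is handed in: The button is up (pressed less than 1.5 mm) in the next hole (tube drawn out 43 to 77 mm), the clamp lever is down (joint above 0.8 rad), tube and lever at rest (all of step 2 and value of joint clamp above 0.8 rad and velocity of joint tube between -0.01 and 0.01 m/s and velocity of joint clamp between -0.05 and 0.05 rad/s); the robot touches nothing.
It fails at once if the button is forced against the wall or the edge of a hole with more than 20 N (contact force between button_c0 and anything else above 20 N).
It fails at once if the tube is drawn out past the next hole (more than 84 mm) (value of joint tube above 0.084 m).
It fails at once if a bystander is moved more than 20 mm (distance of any of spare_knob, end_plug, spanner, cup, spray_can, offcut from where it was at the start of the episode above 0.02 m).
It also fails if it takes over 48 s, if anything falls off the work surface, if the arm or the gripper's body presses on something with over 40 N, if the wrist force passes 120 N, or if a joint passes its speed limit or range.

### The arm

A 6-joint arm with a two-finger parallel gripper is mounted at the origin on the work surface. World frame = base frame: x ahead of the robot, y to its left, z up, the work surface at z = 0. Lengths are in m, angles in rad, forces in N, time in s.
With the tool pointing down it reaches from about 0.325 to 0.775 m from the base axis. Payload 5.5 kg.
Tool frame: the origin (TCP) lies at the very end of the fingers, on their centre line; the grasp point (between the pads) lies 19 mm behind it; z points along the fingers, x is the direction in which the jaws open and shut, and the axes are right-handed (so a half turn about z gives the same grasp; the last joint's range is limited). The gripper opens to 88 mm and grips with 3 to 60 N. Pads are 20 mm wide; open, the fingers measure 115 mm over their backs; the gripper's body (75 mm by 178 mm) begins 61 mm behind the grasp point.
Start: joints at [1.111, 0.091, 1.231, -0, 1.82, -0.057], TCP at [0.235, 0.552, 0.223] pointing down, gripper open.
Joint ranges: [-2.87, 2.87], [-0.86, 2.18], [0.17, 2.46], [-1.51, 4.65], [0.06, 2.69], [-2.65, 2.65]. Speed limits (rad/s): [2.57, 2.57, 3.01, 3.14, 3.14, 3.14].

### API

Orientations are given as a unit quaternion [w, x, y, z].
In Python, from workcell import sensors, eyes, r gives the robot as it stands. The module is installed in compiled form; this text tells all that it offers.
- The arm moves only by the shell command python3 -m inch 'ROWS' [OPENING]. ROWS is JSON, a list of rows, each a list of 4 numbers: the shift along the tool's x, y, z in mm, then the turn about the tool's z in degrees. A call has 1 to 12 rows; each row is the pose to reach, as a shift and turn from the pose commanded when the call began, along the tool's axes at that moment; what a row does not reach only later rows make up. A row lasts 1/8 s, in which the tool goes at most 62.5 mm and 10.7 degrees, less where a joint would pass 70% of its speed; a pose out of reach is approached as far as the arm can. A call with a gripper value outside its range is refused whole. OPENING is the finger opening in mm, from 0 to 87.8, set as the call begins (- or left out, the last holds). The fingers move at their own pace and stop on an object; the grip force is fixed at half the most. Time passes only in rows, so rows that repeat a pose let the fingers close. It gives the time, the measured TCP pose, the force and the opening at its end, in the units of the state.
- sensors.state(): the state, without advancing time (a new reading comes with each control period).
- eyes.camera(name): name is "scene" or "side" or "wrist"; returns the picture (420x560x3 uint8, blue, green, red); there is no depth.
- eyes.camera_info(name): a dict with "fovy" (degrees; the focal length in pixels is half the picture's height over the tangent of half this angle, whatever the lens; pixels are square), "cx", "cy" (the principal point, pixels), "cam_to_world" (4x4, takes a point from camera to world coordinates). Camera axes: x right, y down, z forward; pixel columns grow to the right and rows downward; lengths in m; the calibration is good to about 2 mm. A picture is of the moment at which its call begins: read the wrist's pose just before it. camera_info takes no time and is no camera call; for the wrist camera it gives the pose at the moment of the call.
- r.sign_off(): hands the job in, once; it reports no verdict.
The state is a dict: "clock": time; "joint_positions": joint angles; "qvel": joint speeds; "tau": joint torques, N m; "eef_pos": TCP position; "tcp_rot": TCP orientation; "force": force on the tool from outside, world axes, zero at the start; "moment": the same for the moment, N m; "finger_gap": opening from 0.0 (shut) to 1.0 (fully open).
Only numpy, scipy, OpenCV 4.12 (cv2) and the standard library are available. Lean on these libraries where they do the work, as an engineer would, in place of code of your own. Each camera call takes 0.05 s, during which the arm holds its last target.

## Working session

There is one attempt and no reset: what is moved stays moved. The work goes in short steps, Python scripts to look and compute and a shell command to move; the robot and the scene stay as the last step left them, time stands still between calls to the robot, and variables do not carry over. Pictures are saved under pics/ and viewed, and the job is handed in when it is done.

```bash
mkdir -p pics; python3 - <<'E'
from workcell import sensors, eyes, r
import cv2, json
s=sensors.state(); print({k:(v if not hasattr(v,'tolist') else v.tolist()) for k,v in s.items()})
for n in ["scene","side","wrist"]:
    i=eyes.camera_info(n); print(n,i)
    cv2.imwrite(f"pics/{n}0.png",eyes.camera(n))
E
```

```text
{'clock': 0.0, 'joint_positions': [1.1113198852172015, 0.09184057311702301, 1.231875031034824, 6.488733394960494e-06, 1.8198045575215347, -0.05671591094959453], 'qvel': [-0.00037290969457323794, -0.0015255312893292774, -0.002121984348910293, -0.0005045093898647104, -2.2739398902269588e-05, 0.0004854886810221015], 'tau': [0.0011136952889501117, -44.64707136154175, -40.64300537109375, 0.0699698575772345, 0.02960716257803142, -0.0001137585923061124], 'eef_pos': [0.23505125156208764, 0.5517174705524874, 0.22152396562720947], 'tcp_rot': [0.0004822465971989509, 0.8342531731771625, 0.55138073435003, -0.000834427753886196], 'force': [-0.8443787744814126, 0.6302942918165916, 0.22036475078965811], 'moment': [0.03974337873161265, 0.04063971684438417, -0.03705860835692464], 'finger_gap': 0.997934888238076}
scene {'fovy': 46.67669338168673, 'cx': 276.65291251426197, 'cy': 203.55696004659808, 'cam_to_world': array([[-0.38466625,  0.51549965, -0.76569706,  1.26333522],
       [ 0.92285319,  0.19740121, -0.33071855,  0.21797537],
       [-0.01933577, -0.83384223, -0.55166408,  0.63606153],
       [ 0.        ,  0.        ,  0.        ,  1.        ]])}
side {'fovy': 48.46152319391117, 'cx': 282.01884052174285, 'cy': 208.7018849989735, 'cam_to_world': array([[-0.99098061, -0.09658864,  0.09288738,  0.38650392],
       [-0.1339498 ,  0.73393921, -0.66587589,  0.56620349],
       [-0.00385764, -0.67231234, -0.74025755,  0.87087654],
       [ 0.        ,  0.        ,  0.        ,  1.        ]])}
wrist {'fovy': 63.922775604494845, 'cx': 274.8360479109433, 'cy': 210.6955548764227, 'cam_to_world': array([[ 0.3914571 ,  0.88383571,  0.25611673,  0.16308286],
       [ 0.92019077, -0.37501646, -0.11230141,  0.58229191],
       [-0.00320801,  0.27963743, -0.96010031,  0.38377298],
       [ 0.        ,  0.        ,  0.        ,  1.        ]])}
```

View pics/scene0.png

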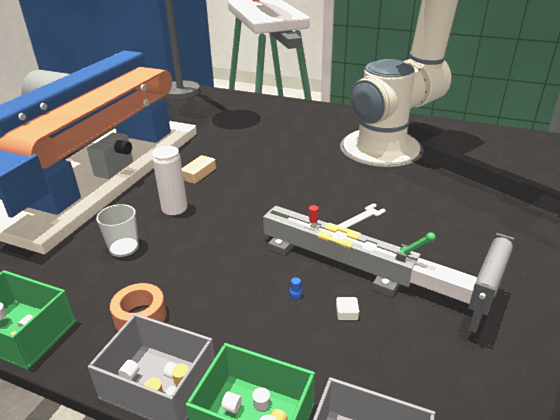

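View pics/side0.png

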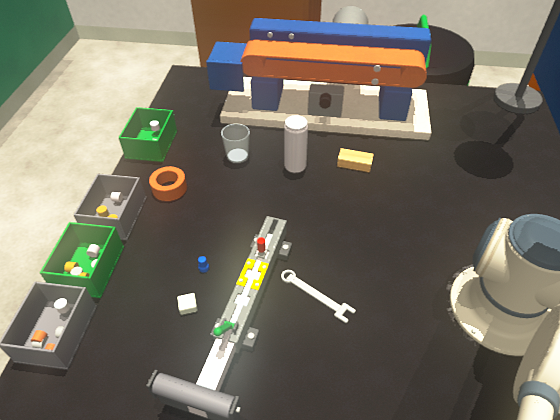

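View pics/wrist0.png

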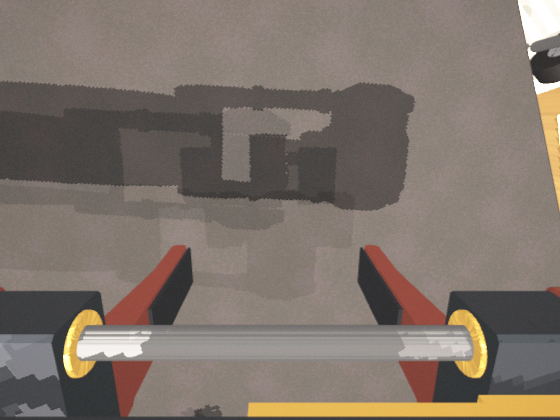

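The scene view shows the red knob at (313,213), the yellow plate at about (338,234), and the green lever from (405,252) to its ball at (431,237). In the side view these are at (261,244), (252,274) and (224,328). The wrist view shows only bare bench. Next I'll triangulate these points.

```bash
cat > h.py <<'E'
import numpy as np, cv2
from workcell import sensors, eyes, r
def cam(n):
    i=eyes.camera_info(n); f=210/np.tan(np.radians(i["fovy"])/2); return f,i["cx"],i["cy"],np.array(i["cam_to_world"])
def ray(c,u,v):
    f,cx,cy,T=c; d=T[:3,:3]@np.array([(u-cx)/f,(v-cy)/f,1]); return T[:3,3],d/np.linalg.norm(d)
def tri(a,pa,b,pb):
    o1,d1=ray(a,*pa);o2,d2=ray(b,*pb)
    t=np.linalg.lstsq(np.c_[d1,-d2],o2-o1,rcond=None)[0]
    p,q=o1+t[0]*d1,o2+t[1]*d2; return (p+q)/2,np.linalg.norm(p-q)
def plane(c,p,z):
    o,d=ray(c,*p); return o+d*(z-o[2])/d[2]
def proj(c,P):
    f,cx,cy,T=c; q=T[:3,:3].T@(np.array(P)-T[:3,3]); return np.array([cx+f*q[0]/q[2],cy+f*q[1]/q[2]])
def mask(im,col):
    h=cv2.cvtColor(im,cv2.COLOR_BGR2HSV)
    if col=="red": m=cv2.inRange(h,(0,170,70),(6,255,255))|cv2.inRange(h,(174,170,70),(180,255,255))
    if col=="yellow": m=cv2.inRange(h,(24,150,120),(34,255,255))
    if col=="green": m=cv2.inRange(h,(50,150,60),(75,255,255))
    return m
def blobs(im,col,box):
    x0,y0,x1,y1=box; m=np.zeros(im.shape[:2],np.uint8); m[y0:y1,x0:x1]=mask(im,col)[y0:y1,x0:x1]
    n,l,s,c=cv2.connectedComponentsWithStats(m); return m,[(s[i].tolist(),c[i].round(2).tolist()) for i in range(1,n) if s[i][4]>4]
E
python3 - <<'E'
from h import *
S,D=cam("scene"),cam("side")
a=cv2.imread("pics/scene0.png");b=cv2.imread("pics/side0.png")
ba=(255,190,450,290);bb=(200,210,300,345)
for c in ["red","yellow","green"]:
    print(c); [print(" sc",x) for x in blobs(a,c,ba)[1]]; [print(" sd",x) for x in blobs(b,c,bb)[1]]
cv2.imwrite("pics/sc1.png",cv2.resize(a[190:310,250:450],None,fx=4,fy=4,interpolation=cv2.INTER_CUBIC))
cv2.imwrite("pics/sd1.png",cv2.resize(b[210:360,190:310],None,fx=4,fy=4,interpolation=cv2.INTER_CUBIC))
E
```

```text
red
 sc ([309, 207, 9, 16, 104], [313.07, 214.87])
 sd ([257, 238, 8, 14, 51], [261.31, 241.88])
yellow
 sd ([236, 258, 20, 29, 184], [245.26, 271.72])
 sd ([251, 262, 18, 28, 172], [259.68, 275.74])
green
 sd ([225, 321, 9, 4, 11], [228.64, 322.55])
 sd ([214, 327, 7, 7, 32], [216.94, 330.31])
```

View pics/sc1.png

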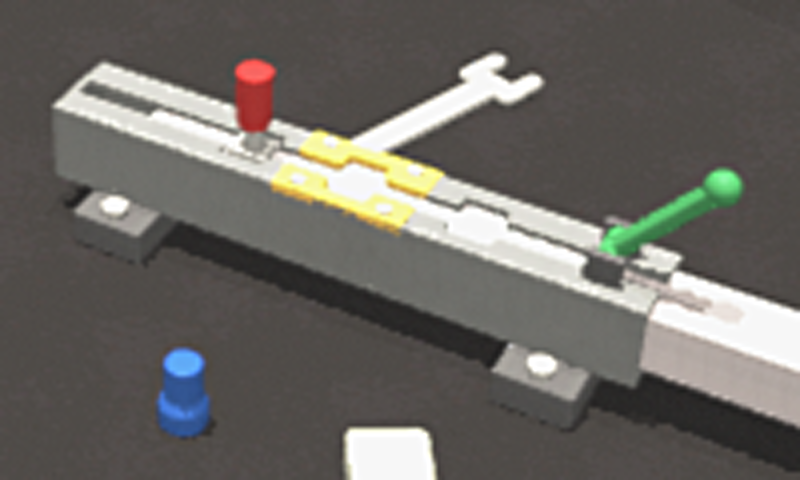

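View pics/sd1.png

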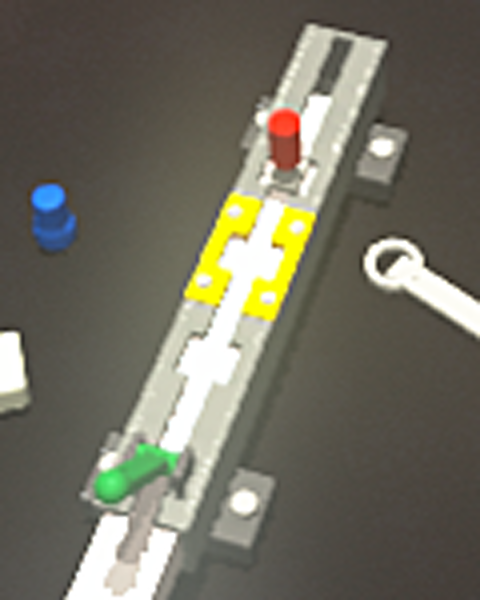

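```bash
python3 - <<'E'
from h import *
S,D=cam("scene"),cam("side")
sc=lambda x,y:(250+x/4-.4,190+y/4-.4); sd=lambda x,y:(190+x/4-.4,210+y/4-.4)
P=lambda n,a,b:print(n,[x.round(4) for x in tri(S,sc(*a),D,sd(*b))])
P("knobtop",(255,70),(286,122)); P("knobmid",(255,97),(285,140)); P("knobbot",(255,130),(284,163))
P("ball",(723,187),(110,485))
print("z=.064 / .0656 plane")
for n,a,b,z in [("backL",(102,64),(310,25),.064),("backR",(55,108),(386,42),.064),("H1",(252,145),(288,182),.064),("H2",(355,184),(250,258),.0656),("H3",(478,224),(209,360),.064),
  ("yc",(357,181),(252,256),.0656)]:
    print(n,plane(S,sc(*a),z).round(4),plane(D,sd(*b),z).round(4))
print("yellow corners scene",[plane(S,sc(*q),.0656)[:2].round(4) for q in [(272,181),(313,131),(443,172),(403,228)]])
print("yellow corners side",[plane(D,sd(*q),.0656)[:2].round(4) for q in [(318,211),(235,193),(185,297),(273,320)]])
E
```

```text
knobtop [array([ 0.5139, -0.0281,  0.1062]), np.float64(0.0001)]
knobmid [array([ 0.5149, -0.0276,  0.0912]), np.float64(0.0005)]
knobbot [array([ 0.516 , -0.0267,  0.0723]), np.float64(0.0004)]
ball [array([0.5539, 0.196 , 0.1253]), np.float64(0.0007)]
z=.064 / .0656 plane
backL [ 0.4777 -0.125   0.064 ] [ 0.5189 -0.1331  0.064 ]
backR [ 0.5238 -0.1318  0.064 ] [ 0.4738 -0.1259  0.064 ]
H1 [ 0.5179 -0.0273  0.064 ] [ 0.5131 -0.0208  0.064 ]
H2 [0.5322 0.0299 0.0656] [0.5244 0.031  0.0656]
H3 [0.5391 0.0918 0.064 ] [0.5342 0.0924 0.064 ]
yc [0.5296 0.0302 0.0656] [0.5236 0.0297 0.0656]
yellow corners scene [array([ 0.5443, -0.008 ]), array([ 0.4978, -0.0021]), array([0.5077, 0.0668]), array([0.5567, 0.0604])]
yellow corners side [array([ 0.4941, -0.003 ]), array([ 0.5397, -0.0088]), array([0.553 , 0.0588]), array([0.5063, 0.0664])]
```

The geometry agrees with what's given: knob middle at z≈0.091, ball at z≈0.125, holes H1–H3 about 121 mm apart, and the next hole about 58 mm from the first. I'll work out the transit.

```bash
cat >> h.py <<'E'
from scipy.spatial.transform import Rotation as R
def Rt():
    q=sensors.state()["tcp_rot"]; return R.from_quat([q[1],q[2],q[3],q[0]]).as_matrix()
def st():
    s=sensors.state(); M=Rt(); u=np.array([.170,.9854,0])
    d=np.array(s["eef_pos"])-np.array([.515,-.0276,0])
    print("t",round(s["clock"],2),"tcp",np.round(s["eef_pos"],4),"along",round(d@u*1e3,1),"lat",round((d@[.9854,-.170,0])*1e3,1),"F",np.round(s["force"],1),"Fu",round(np.array(s["force"])@u,1),"gap",round(s["finger_gap"]*87.8,1),"yaw",round(np.degrees(np.arctan2(M[1,0],M[0,0])),1),"q6",round(s["joint_positions"][5],2))
def rel(target):
    s=sensors.state(); return (Rt().T@(np.array(target)-s["eef_pos"])*1e3).round(1)
E
python3 -c "
from h import *
st();print(rel([.515,-.0276,.2]))"
```

```text
t 0.15 tcp [0.2351 0.5518 0.2218] along 523.3 lat -374.3 F [-0.3 -0.5  0.1] Fu -0.6 gap 87.5 yaw 66.9 q6 -0.06
[-423.3  484.6   22.4]
```

```bash
python3 -m inch '[[-38,44,2,7],[-77,88,4,14],[-115,132,6,21],[-154,176,8,28],[-192,220,10,35],[-231,264,12,42],[-269,308,14,49],[-308,352,16,56],[-346,396,18,63],[-385,440,20,70],[-423,485,22,77],[-423,485,22,77]]' 60; python3 -c "
from h import *
st();print(rel([.515,-.0276,.2]))
cv2.imwrite('pics/w1.png',eyes.camera('wrist'))
cv2.imwrite('pics/s1.png',eyes.camera('side'))"
```

```text
clock: 1.65
eef_pos: [0.516, -0.0306, 0.1991]
tcp_rot: [0.0, 0.996, -0.091, -0.001]
force: [-0.8, 1.5, -0.4]
finger_gap: 0.68
t 1.65 tcp [ 0.516  -0.0306  0.1991] along -2.8 lat 1.5 F [-0.8  1.5 -0.4] Fu 1.4 gap 59.7 yaw -10.4 q6 0.06
[-1.5 -2.8 -0.9]
```

```bash
python3 -m inch '[[0,0,0,0],[0,0,0,0]]'; python3 -c "
from h import *
st();print(rel([.515,-.0276,.2]))
cv2.imwrite('pics/w2.png',eyes.camera('wrist'))"
```

```text
clock: 2.0
eef_pos: [0.5154, -0.026, 0.201]
tcp_rot: [-0.0, 0.996, -0.087, 0.0]
force: [-0.0, -0.8, -0.3]
finger_gap: 0.683
t 2.0 tcp [ 0.5154 -0.026   0.201 ] along 1.6 lat 0.1 F [-0.  -0.8 -0.3] Fu -0.7 gap 60.0 yaw -9.9 q6 0.06
[-0.1  1.6  1. ]
```

View pics/w2.png

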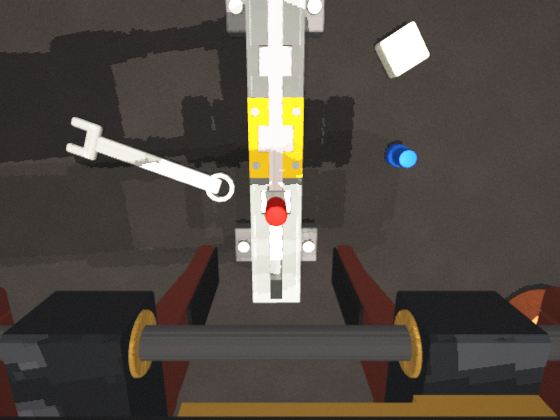

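The wrist view shows the rail running vertically in the picture, with the knob top at (276,214). The yellow plate spans rows 97–178 with its hole at about (275,138), and the third hole is at (276,61). I'll measure on planes at the right heights.

```bash
python3 - <<'E'
from h import *
W=cam("wrist"); im=cv2.imread("pics/w2.png")
for c,b in [("red",(240,190,310,240)),("yellow",(235,85,320,190))]:
    m,l=blobs(im,c,b); print(c,l)
u=np.array([.170,.9854,0]); l=np.array([.9854,-.17,0]); o=np.array([.515,-.0276,0])
for n,p,z in [("top",(276,214),.108),("H1",(276,197),.064),("H2",(275.5,138),.0656),("H3",(276,61),.064),("yNear",(275,177),.0656),("yFar",(276,97.5),.0656),("rL",(253.5,290),.064),("rR",(300,290),.064),("rLf",(246,60),.064),("rRf",(305,60),.064)]:
    P=plane(W,p,z); d=P-o; print(n,P.round(4),"along",(d@u*1e3).round(1),"lat",(d@l*1e3).round(1))
cv2.imwrite("pics/w2z.png",cv2.resize(im[20:240,225:325],None,fx=4,fy=4)[200:800])
E
```

```text
red [([265, 197, 22, 29, 491], [275.64, 211.44])]
yellow [([247, 98, 22, 79, 984], [256.94, 131.8]), ([283, 98, 21, 80, 1058], [293.51, 134.07])]
top [ 0.5147 -0.0268  0.108 ] along 0.7 lat -0.4
H1 [ 0.5153 -0.024   0.064 ] along 3.6 lat -0.3
H2 [0.524  0.0283 0.0656] along 56.7 lat -0.7
H3 [0.535  0.0891 0.064 ] along 118.4 lat -0.1
yNear [ 0.5177 -0.0053  0.0656] along 22.4 lat -1.2
yFar [0.5301 0.0611 0.0656] along 89.9 lat -0.2
rL [ 0.4769 -0.114   0.064 ] along -91.6 lat -22.8
rR [ 0.5225 -0.122   0.064 ] along -91.7 lat 23.4
rLf [0.5109 0.094  0.064 ] along 119.2 lat -24.7
rRf [0.5585 0.0857 0.064 ] along 119.1 lat 23.6
```

View pics/w2z.png

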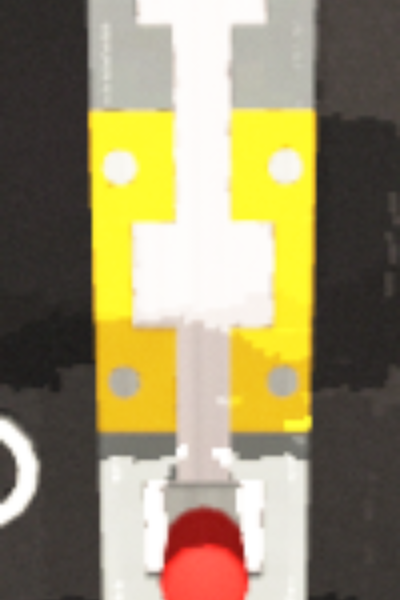

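```bash
python3 -m inch '[[-0.5,1.3,40,0],[-0.5,1.3,80,0],[-0.5,1.3,105,0],[-0.5,1.3,119,0],[-0.5,1.3,119,0],[-0.5,1.3,119,0]]' 40; python3 -c "
from h import *
st();
im=eyes.camera('wrist')
cv2.imwrite('pics/w3.png',im);cv2.imwrite('pics/sc3.png',cv2.resize(eyes.camera('scene')[150:310,230:450],None,fx=3,fy=3))"
```

```text
clock: 2.8
eef_pos: [0.5156, -0.0284, 0.0832]
tcp_rot: [0.0, 0.996, -0.088, 0.001]
force: [-0.2, 0.3, -1.1]
finger_gap: 0.454
t 2.8 tcp [ 0.5156 -0.0284  0.0832] along -0.7 lat 0.7 F [-0.2  0.3 -1.1] Fu 0.2 gap 39.9 yaw -10.1 q6 0.05
```

View pics/w3.png

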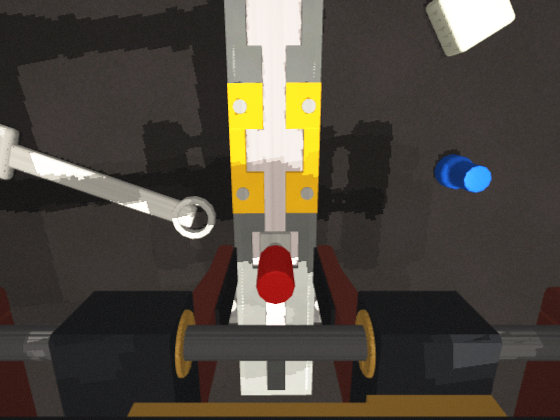

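View pics/sc3.png

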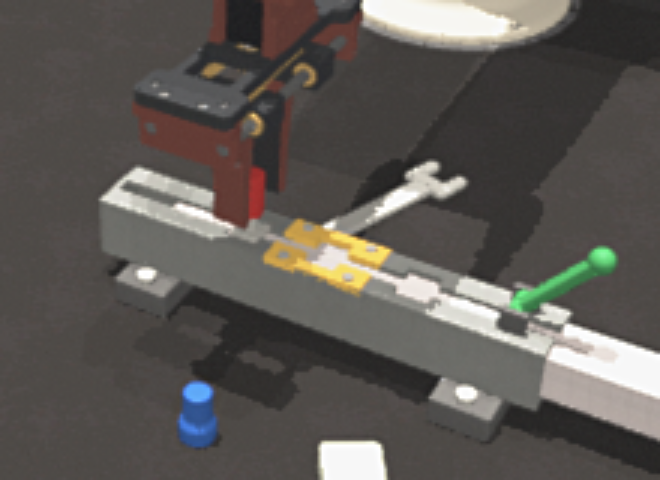

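The fingers straddle the knob, which shows at (276,272) in the wrist view. I'll close across the rail.

```bash
python3 -m inch '[[0,0,0,0],[0,0,0,0],[0,0,0,0],[0,0,0,0],[0,0,0,0],[0,0,0,0]]' 0; python3 -c "
from h import *
st()"
```

```text
clock: 3.65
eef_pos: [0.5155, -0.0286, 0.0819]
tcp_rot: [0.0, 0.996, -0.088, 0.001]
force: [5.5, -0.8, -0.5]
finger_gap: 0.197
t 3.65 tcp [ 0.5155 -0.0286  0.0819] along -0.9 lat 0.7 F [ 5.5 -0.8 -0.5] Fu 0.2 gap 17.3 yaw -10.1 q6 0.05
```

Gripped: the 17.3 mm gap is consistent with an 18 mm knob. Now I'll press down.

```bash
python3 -m inch '[[0.3,0,2,0],[0.3,0,4,0],[0.3,0,6,0],[0.3,0,7.5,0],[0.3,0,7.5,0],[0.3,0,7.5,0]]' ; python3 -c "
from h import *
st()"
```

```text
clock: 4.4
eef_pos: [0.5156, -0.0286, 0.0759]
tcp_rot: [0.0, 0.996, -0.088, 0.001]
force: [1.4, -0.6, 7.8]
finger_gap: 0.196
t 4.4 tcp [ 0.5156 -0.0286  0.0759] along -0.9 lat 0.7 F [ 1.4 -0.6  7.8] Fu -0.3 gap 17.2 yaw -10.1 q6 0.05
```

```bash
python3 -m inch '[[0,0,1.5,0],[0,0,1.5,0],[0,0,1.5,0]]' ; python3 -c "
from h import *
st()
cv2.imwrite('pics/w4.png',eyes.camera('wrist'))"
```

```text
clock: 4.78
eef_pos: [0.5156, -0.0286, 0.0746]
tcp_rot: [0.0, 0.996, -0.088, 0.001]
force: [0.4, -0.8, 9.9]
finger_gap: 0.197
t 4.78 tcp [ 0.5156 -0.0286  0.0746] along -0.9 lat 0.8 F [ 0.4 -0.8  9.9] Fu -0.7 gap 17.3 yaw -10.1 q6 0.05
```

View pics/w4.png

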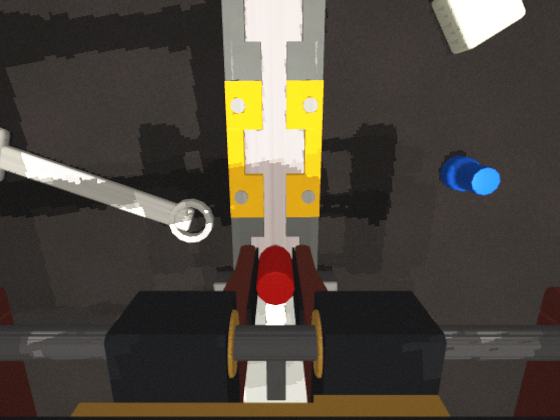

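It is pressed 7.3 mm at about 10 N, as the spring figures predict. Now I'll draw gently and watch the force.

```bash
python3 -m inch '[[0,-1,0,0],[0,-2,0,0],[0,-3,0,0],[0,-3.5,0,0]]' ; python3 -c "
from h import *
st()"
```

```text
clock: 5.32
eef_pos: [0.5162, -0.0254, 0.0746]
tcp_rot: [0.0, 0.996, -0.088, 0.001]
force: [-0.6, -1.3, 8.6]
finger_gap: 0.192
t 5.33 tcp [ 0.5162 -0.0254  0.0746] along 2.3 lat 0.8 F [-0.6 -1.3  8.6] Fu -1.4 gap 16.9 yaw -10.1 q6 0.06
```

```bash
python3 -m inch '[[0,-3,0,0],[0,-7,0,0],[0,-11,0,0],[0,-15,0,0],[0,-19,0,0],[0,-23,0,0],[0,-27,0,0],[0,-27,0,0]]' ; python3 -c "
from h import *
st()
cv2.imwrite('pics/w5.png',eyes.camera('wrist'))"
```

```text
clock: 6.32
eef_pos: [0.5208, 0.0017, 0.0746]
tcp_rot: [-0.0, 0.996, -0.088, 0.001]
force: [-0.5, 0.0, 8.8]
finger_gap: 0.196
t 6.33 tcp [0.5208 0.0017 0.0746] along 29.9 lat 0.8 F [-0.5  0.   8.8] Fu -0.1 gap 17.2 yaw -10.1 q6 0.11
```

View pics/w5.png

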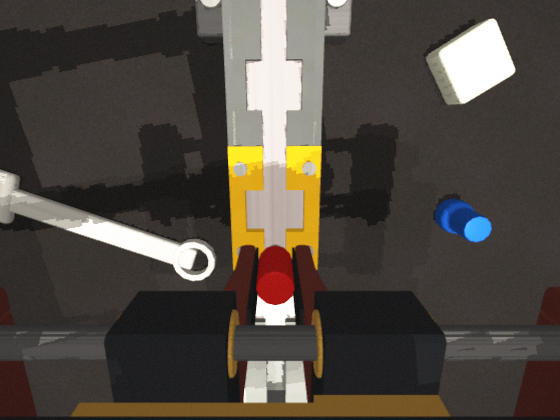

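The knob is still held at (275,275), with the plate's hole ahead at rows about 190–230 and the third hole at rows 60–108. I'll recompute the remaining distance.

```bash
python3 - <<'E'
from h import *
W=cam("wrist")
u=np.array([.170,.9854,0]); o=np.array(sensors.state()["eef_pos"])*[1,1,0]
for n,p,z in [("top",(275,289),.1007),("H2n",(275,231),.0656),("H2f",(275,190),.0656),("yF",(275,146),.0656),("H3n",(275,108),.064),("H3f",(275,60),.064)]:
    P=plane(W,p,z); print(n,((P-o)@u*1e3).round(1))
E
```

```text
top 0.0
H2n 15.2
H2f 37.8
yF 60.4
H3n 78.7
H3f 100.4
```

The hole centre is about 26.4 mm ahead, so the tube target is about 57 mm, and the third-hole check agrees. I'll draw 16 mm more under grip, then release well short of the hole.

```bash
python3 -m inch '[[0,-4,0,0],[0,-8,0,0],[0,-12,0,0],[0,-16,0,0],[0,-16,0,0]]' ; python3 -c "
from h import *
st()"; python3 -m inch '[[0,0,-1,0],[0,0,-3,0],[0,0,-4,0],[0,0,-4,0]]'; python3 -c "
from h import *
st()"
```

```text
clock: 7.0
eef_pos: [0.5235, 0.0175, 0.0745]
tcp_rot: [-0.0, 0.996, -0.088, 0.001]
force: [-0.6, 0.4, 9.0]
finger_gap: 0.196
t 7.0 tcp [0.5235 0.0175 0.0745] along 45.9 lat 0.7 F [-0.6  0.4  9. ] Fu 0.3 gap 17.2 yaw -10.1 q6 0.14
clock: 7.5
eef_pos: [0.5235, 0.0175, 0.0782]
tcp_rot: [-0.0, 0.996, -0.088, 0.001]
force: [1.1, 0.1, 8.4]
finger_gap: 0.197
t 7.5 tcp [0.5235 0.0175 0.0782] along 45.9 lat 0.7 F [1.1 0.1 8.4] Fu 0.2 gap 17.3 yaw -10.1 q6 0.14
```

```bash
python3 -m inch '[[0,0,0,0],[0,0,0,0],[0,0,0,0],[0,0,0,-10],[0,0,0,-20],[0,0,0,-30],[0,0,0,-40],[0,0,0,-50],[0,0,0,-60],[0,0,0,-70],[0,0,0,-80],[0,0,0,-90]]' 60;  python3 -m inch '[[0,0,0,0],[0,0,0,0]]' 40; python3 -c "
from h import *
st()
cv2.imwrite('pics/w6.png',eyes.camera('wrist'))
cv2.imwrite('pics/sd6.png',cv2.resize(eyes.camera('side')[200:360,180:340],None,fx=3.5,fy=3.5))
cv2.imwrite('pics/sc6.png',cv2.resize(eyes.camera('scene')[150:310,230:450],None,fx=3,fy=3))"
```

```text
clock: 9.0
eef_pos: [0.5229, 0.0173, 0.0762]
tcp_rot: [-0.0, 0.765, 0.644, -0.0]
force: [0.3, -0.4, -0.2]
finger_gap: 0.683
clock: 9.25
eef_pos: [0.5231, 0.0173, 0.0764]
tcp_rot: [-0.0, 0.768, 0.641, -0.0]
force: [-0.1, -0.6, 0.3]
finger_gap: 0.496
t 9.25 tcp [0.5231 0.0173 0.0764] along 45.6 lat 0.4 F [-0.1 -0.6  0.3] Fu -0.6 gap 43.5 yaw 79.7 q6 -1.42
```

View pics/w6.png

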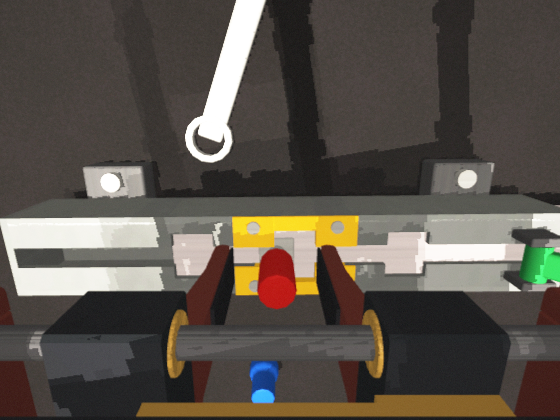

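View pics/sc6.png

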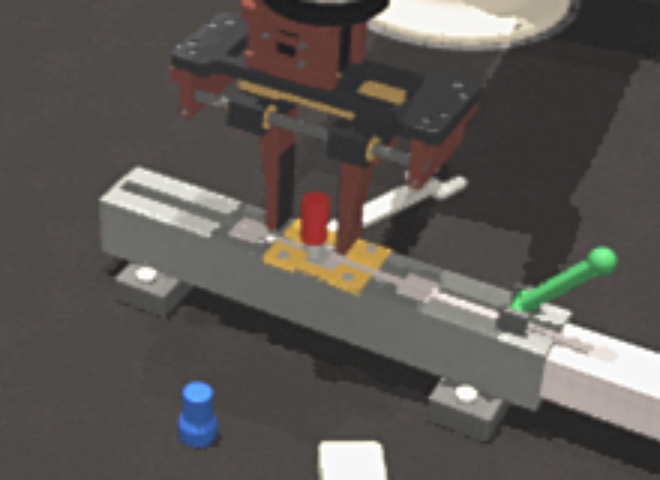

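View pics/sd6.png

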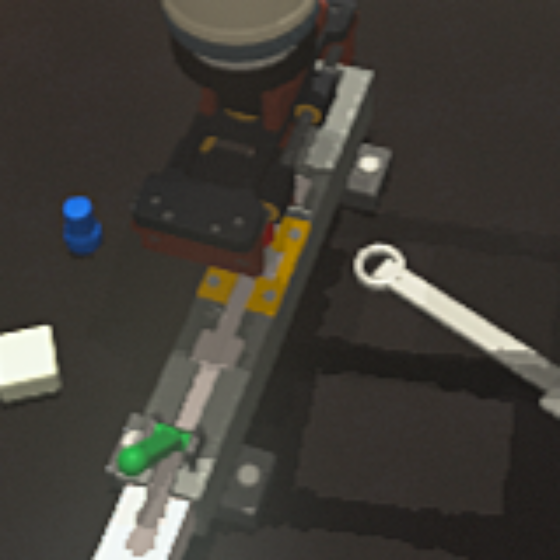

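The knob now stands between the fingers, in line with the rail, and the button is free under the wall. I'll narrow the gap and push lightly with the rear finger.

```bash
python3 -m inch '[[0,0,0,0],[0,0,0,0],[1,0,0,0],[2,0,0,0],[3,0,0,0],[4,0,0,0]]' 24; python3 -c "
from h import *
st()"
python3 -m inch '[[1,0,0,0],[2,0,0,0],[3,0,0,0],[4,0,0,0]]'; python3 -c "
from h import *
st()
cv2.imwrite('pics/w7.png',eyes.camera('wrist'))"
```

```text
clock: 10.15
eef_pos: [0.524, 0.021, 0.0766]
tcp_rot: [0.0, 0.767, 0.642, -0.0]
force: [0.3, -2.7, 0.4]
finger_gap: 0.273
t 10.15 tcp [0.524  0.021  0.0766] along 49.4 lat 0.6 F [ 0.3 -2.7  0.4] Fu -2.6 gap 24.0 yaw 79.9 q6 -1.42
clock: 10.65
eef_pos: [0.5247, 0.025, 0.0767]
tcp_rot: [0.0, 0.767, 0.642, -0.0]
force: [-1.4, -4.3, 1.4]
finger_gap: 0.276
t 10.65 tcp [0.5247 0.025  0.0767] along 53.5 lat 0.6 F [-1.4 -4.3  1.4] Fu -4.5 gap 24.2 yaw 79.9 q6 -1.41
```

View pics/w7.png

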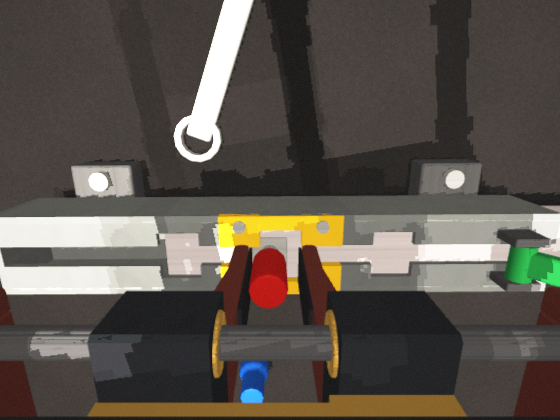

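The rear finger is pushing the knob with about 4.5 N, which is drag plus rubbing. I'll continue in finer steps.

```bash
c='from h import *; st()'
python3 -m inch '[[0.5,0,0,0],[1,0,0,0],[1.5,0,0,0],[2,0,0,0]]'>/dev/null; python3 -c "$c"
python3 -m inch '[[0.5,0,0,0],[1,0,0,0]]'>/dev/null; python3 -c "$c"
```

```text
t 11.2 tcp [0.5251 0.0272 0.0768] along 55.7 lat 0.6 F [-1.4 -3.7  1.5] Fu -3.9 gap 24.1 yaw 79.9 q6 -1.41
t 11.45 tcp [0.5252 0.0282 0.0768] along 56.8 lat 0.6 F [-3.  -4.1  2.6] Fu -4.6 gap 24.3 yaw 79.9 q6 -1.41
```

```bash
c='from h import *; st()'
python3 -m inch '[[0.4,0,0,0],[0.4,0,0,0]]'>/dev/null; python3 -c "$c"
python3 -m inch '[[0.4,0,0,0],[0.4,0,0,0]]'>/dev/null; python3 -c "$c; cv2.imwrite('pics/w8.png',eyes.camera('wrist'))"
```

```text
t 11.7 tcp [0.5255 0.0287 0.0768] along 57.3 lat 0.8 F [-1.6 -2.7  2.4] Fu -3.0 gap 24.1 yaw 79.9 q6 -1.41
t 11.95 tcp [0.5255 0.0289 0.0767] along 57.5 lat 0.8 F [-0.5 -3.2  2. ] Fu -3.2 gap 24.2 yaw 79.9 q6 -1.4
```

View pics/w8.png

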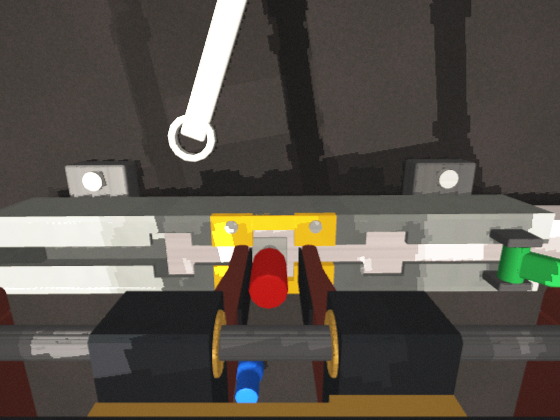

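The knob is the same size and at the same place, so it hasn't popped up. The shoulder, seen at (254–287, 241), is nearly in the hole (252–295). I'll continue in small steps.

```bash
c='from h import *; st()'
for i in 1; do python3 -m inch '[[0.4,0,0,0],[0.4,0,0,0]]'>/dev/null; python3 -c "$c"; done
python3 -m inch '[[0.4,0,0,0],[0.4,0,0,0]]'>/dev/null; python3 -c "$c; cv2.imwrite('pics/w9.png',eyes.camera('wrist'));cv2.imwrite('pics/sc9.png',cv2.resize(eyes.camera('scene')[150:310,230:450],None,fx=3,fy=3))"
```

```text
t 12.25 tcp [0.5254 0.0297 0.0764] along 58.3 lat 0.5 F [-0.3 -1.3  0.4] Fu -1.3 gap 24.2 yaw 79.9 q6 -1.4
t 12.5 tcp [0.5254 0.0299 0.0764] along 58.5 lat 0.5 F [ 0.4 -1.  -0.4] Fu -1.0 gap 24.1 yaw 79.9 q6 -1.4
```

View pics/w9.png

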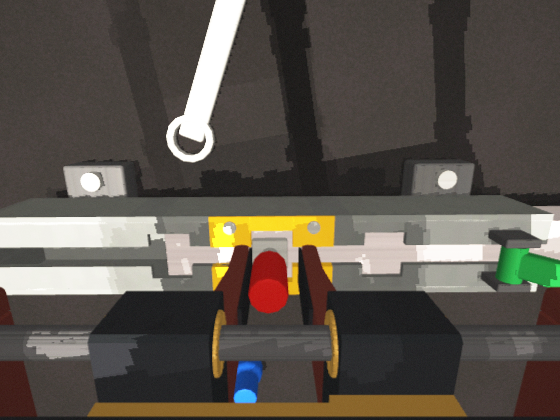

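View pics/sc9.png

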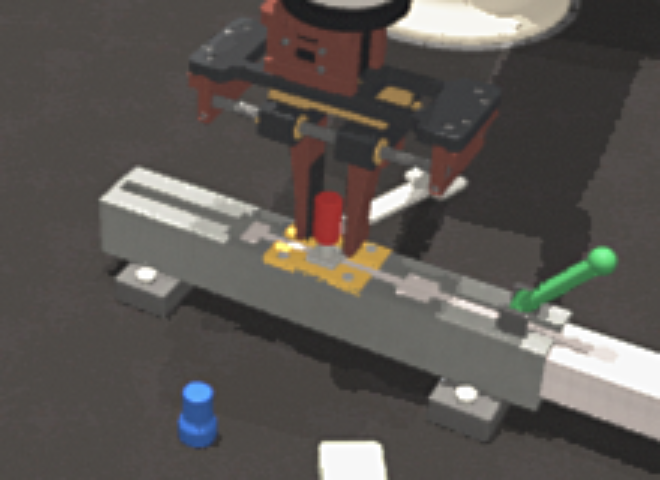

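The force fell from 3–4 N to 1 N and the knob's top came nearer (row 306 to 311), so it has popped. I'll back off, open, rise clear, and check its height.

```bash
python3 -m inch '[[-2,0,0,0],[-2.5,0,0,0],[-2.5,0,0,0]]' 40; python3 -m inch '[[0,0,-15,0],[0,0,-40,0],[0,0,-80,0],[0,0,-110,0],[0,0,-110,0],[0,0,-110,0]]'; python3 - <<'E'
from h import *
st()
a,b,w=[eyes.camera(n) for n in("scene","side","wrist")]
for n,i in zip(("scA","sdA","wA"),(a,b,w)): cv2.imwrite(f"pics/{n}.png",i)
print(blobs(a,"red",(320,195,350,240))[1],blobs(w,"red",(240,200,310,300))[1])
cv2.imwrite("pics/scAz.png",cv2.resize(a[170:300,280:460],None,fx=4,fy=4))
E
```

```text
clock: 12.98
eef_pos: [0.525, 0.0272, 0.0766]
tcp_rot: [-0.0, 0.767, 0.642, 0.0]
force: [0.1, -0.2, 0.6]
finger_gap: 0.455
clock: 13.72
eef_pos: [0.5249, 0.0272, 0.1861]
tcp_rot: [-0.0, 0.766, 0.642, -0.0]
force: [-0.2, 0.1, -0.3]
finger_gap: 0.457
t 13.72 tcp [0.5249 0.0272 0.1861] along 55.7 lat 0.4 F [-0.2  0.1 -0.3] Fu 0.1 gap 40.1 yaw 79.9 q6 -1.41
[([335, 214, 9, 17, 128], [338.9, 222.09])] [([264, 201, 23, 31, 559], [274.62, 215.78])]
```

View pics/wA.png

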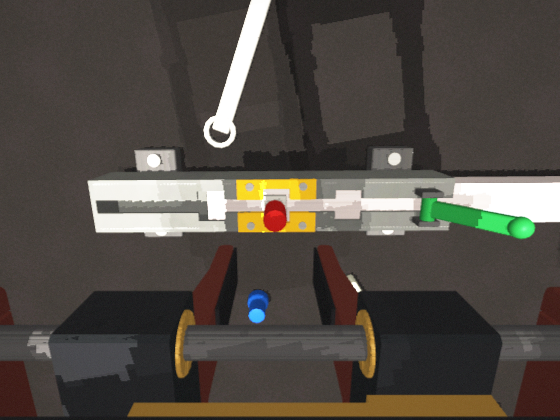

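View pics/scAz.png

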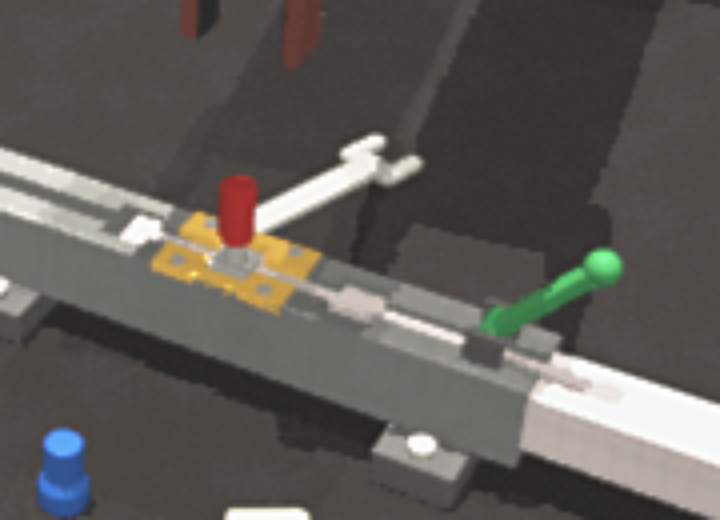

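The knob stands in the yellow plate's hole, with its shoulder visible at (237,260) in the enlarged scene view. Next I'll check its height and get the lever's ball and pivot.

```bash
python3 - <<'E'
from h import *
S,D,W=cam("scene"),cam("side"),cam("wrist")
u=np.array([.170,.9854,0]);l=np.array([.9854,-.17,0]); o=np.array([.515,-.0276,0])
sc=lambda x,y:(280+x/4-.4,170+y/4-.4)
def P(n,a,b):
    p,e=tri(S,a,W,b); d=p-o; print(n,p.round(4),e.round(4),"along",(d@u*1e3).round(1),"lat",(d@l*1e3).round(1))
P("knobtop",sc(238,184),(274.8,220)); P("knobmid",sc(237,211),(274.6,213))
P("ball",sc(603,266),(521,228)); P("pivotend",sc(492,322),(427,208))
side=cv2.imread("pics/sdA.png"); print(blobs(side,"red",(225,230,290,300))[1])
E
```

```text
knobtop [0.5234 0.0268 0.106 ] 0.0003 along 55.1 lat -1.0
knobmid [0.5226 0.0269 0.0897] 0.0001 along 55.0 lat -1.7
ball [0.553  0.1962 0.1249] 0.0002 along 227.0 lat -0.6
pivotend [0.5447 0.1532 0.0753] 0.0009 along 183.2 lat -1.5
[([248, 258, 8, 15, 97], [251.94, 265.14])]
```

The knob top measures 106.0 mm by the same method as at the start (106.2 mm), so the button is fully up, with the tube drawn out about 56 mm. Next is the lever: close the fingers, go over the ball and push down.

```bash
python3 -m inch '[[45,0,0,0],[90,0,0,0],[135,-0.8,0,0],[172,-0.8,0,0],[172,-0.8,20,0],[172,-0.8,35,0],[172,-0.8,35,0]]' 0; python3 -c "
from h import *
st(); cv2.imwrite('pics/scB.png',cv2.resize(eyes.camera('scene')[150:310,260:520],None,fx=3,fy=3))"
```

```text
clock: 14.75
eef_pos: [0.5532, 0.1952, 0.1487]
tcp_rot: [-0.001, 0.767, 0.642, -0.002]
force: [0.2, 0.8, -0.2]
finger_gap: 0.007
t 14.75 tcp [0.5532 0.1952 0.1487] along 226.0 lat -0.2 F [ 0.2  0.8 -0.2] Fu 0.8 gap 0.7 yaw 79.8 q6 -1.11
```

View pics/scB.png

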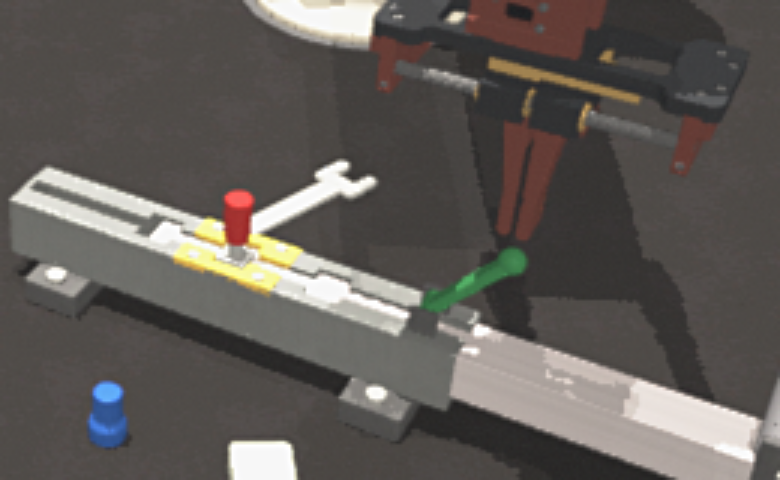

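The fingertips are over the ball. Pushing down.

```bash
c='from h import *; st()'; python3 -m inch '[[0,0,6,0],[0,0,12,0],[0,0,18,0],[0,0,24,0],[0,0,30,0],[0,0,36,0]]' >/dev/null; python3 -c "$c"; python3 -m inch '[[0,0,6,0],[0,0,12,0],[0,0,18,0],[0,0,24,0],[0,0,28,0]]' >/dev/null; python3 -c "$c"
```

```text
t 15.55 tcp [0.5562 0.2002 0.1201] along 231.5 lat 1.9 F [0.9 0.1 5. ] Fu 0.2 gap 0.5 yaw 80.1 q6 -1.11
t 16.18 tcp [0.5543 0.1967 0.087 ] along 227.7 lat 0.6 F [0.2 0.4 1.1] Fu 0.4 gap 0.8 yaw 79.9 q6 -1.11
```

```bash
c='from h import *; st()'; python3 -m inch '[[0,0,2,0],[0,0,4,0],[0,0,6,0],[0,0,6,0]]' >/dev/null; python3 -c "$c";python3 -c "
from h import *
cv2.imwrite('pics/scC.png',cv2.resize(eyes.camera('scene')[150:310,260:520],None,fx=3,fy=3))"
```

```text
t 16.68 tcp [0.5543 0.1966 0.0814] along 227.6 lat 0.6 F [0.2 0.6 0.4] Fu 0.6 gap 0.7 yaw 79.9 q6 -1.11
```

View pics/scC.png

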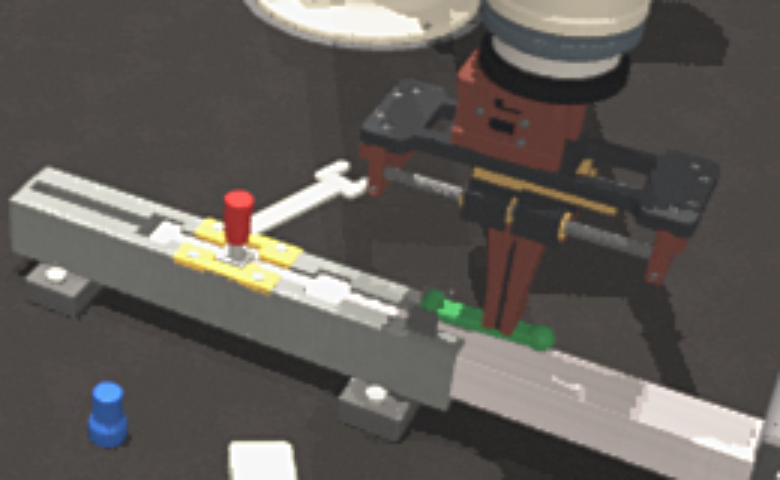

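The lever is nearly flat. I'll go on down until I feel the stop.

```bash
c='from h import *; st()'; python3 -m inch '[[0,0,1,0],[0,0,2,0],[0,0,2,0]]' >/dev/null; python3 -c "$c"; python3 -m inch '[[0,0,1,0],[0,0,1,0]]' >/dev/null; python3 -c "$c"
```

```text
t 17.1 tcp [0.5544 0.1966 0.0805] along 227.7 lat 0.7 F [-2.  -0.3  4.7] Fu -0.7 gap 0.5 yaw 79.9 q6 -1.11
t 17.35 tcp [0.5545 0.1966 0.0804] along 227.7 lat 0.8 F [-3.7 -1.5  9. ] Fu -2.1 gap 0.1 yaw 79.9 q6 -1.11
```

The stop is felt: z stays at 0.0804, the expected 80 mm, as the force rises to 9 N. I'll rise clear and check.

```bash
python3 -m inch '[[0,0,-10,0],[0,0,-40,0],[0,0,-80,0],[0,0,-110,0],[0,0,-110,0],[0,0,-110,0]]'; python3 - <<'E'
from h import *
st()
a,b,w=[eyes.camera(n) for n in("scene","side","wrist")]
cv2.imwrite("pics/scD.png",cv2.resize(a[150:310,260:520],None,fx=3,fy=3));cv2.imwrite("pics/wD.png",w);cv2.imwrite("pics/sdD.png",b)
print(blobs(a,"red",(320,195,350,240))[1]); print(blobs(w,"green",(200,100,560,320))[1])
E
```

```text
clock: 18.1
eef_pos: [0.554, 0.1966, 0.1869]
tcp_rot: [-0.0, 0.766, 0.642, -0.001]
force: [0.1, 0.1, -0.9]
finger_gap: 0.003
t 18.1 tcp [0.554  0.1966 0.1869] along 227.5 lat 0.3 F [ 0.1  0.1 -0.9] Fu 0.2 gap 0.2 yaw 79.9 q6 -1.11
[([335, 214, 9, 17, 100], [338.64, 223.26])]
[([218, 199, 94, 23, 1548], [261.63, 208.92])]
```

View pics/scD.png

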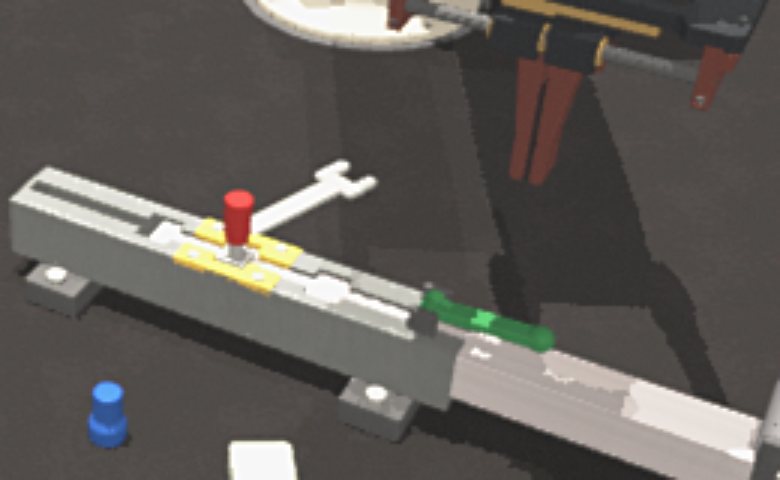

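View pics/wD.png

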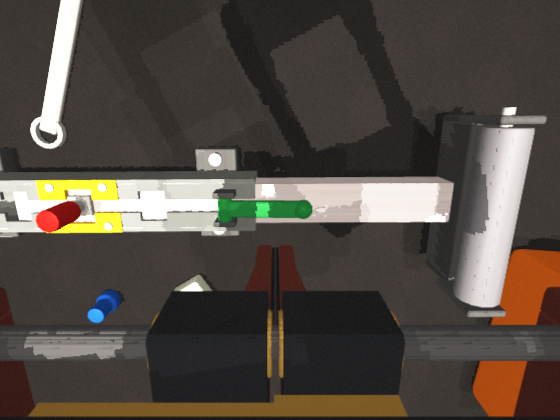

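The lever lies flat along the rail, with its ball at (304,209) in the wrist view and (543,338) in the enlarged scene view. The knob's position in the scene view is unchanged (rows 214–231), so it is still up. The arm is clear, so I'll hand in.

```bash
python3 -c "
from h import *
S,W=cam('scene'),cam('wrist'); print('ball',tri(S,(260+543/3-.3,150+338/3-.3),W,(304,209)))
r.sign_off()"
```

```text
ball (array([0.55672722, 0.22085942, 0.07711865]), np.float64(0.0013220334966771035))
the job is handed in; nothing more can be done
```

I handed the job in at about 18 s of the 48 s allowed, with the tube extended by one hole and the clamp lever down. The sign-off gives no verdict, so the results below are my own checks.

**What I did**
- **Draw:** I gripped the red button across the rail, pressed it 7.3 mm (about 10 N) and drew the tube out about 47 mm. I then let go, short of the next hole.
- **Pop-up:** I turned the fingers in line with the rail and pushed the knob on with one finger at 3–5 N. The button popped up by itself in the yellow plate's hole.
- **Clamp:** I pushed the green lever down with closed fingertips until its stop was felt.

**Last checks**
- **Button:** before the clamp move its top measured 106.0 mm above the bench, against 106.2 mm at the start by the same method. In the last scene picture the knob is in the same place (rows 214–231). The tube is out about 56 mm; my estimates ran from 55 to 57 mm.
- **Lever:** it stopped at 80.4 mm under 9 N, and its ball is now at 77 mm, as expected for fully down.
- **Contact:** the arm is clear of everything. The highest wrist force I read was about 10 N, though I only read it at the end of each move.
- **Bystanders:** the ones in the last close views (spanner, blue knob and plug) look untouched. I did not re-measure any of the six, and did not look again at the cup, can or offcut, which the arm never went near.

No check failed. The rays for the final ball fix missed each other by 1.3 mm, and knob heights read about 2 mm below the nominal 108 mm at both ends; both are within the 2 mm calibration.

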